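# Feed the sample holder into the orienting chute

### The arm

A 6-joint arm with a two-finger parallel gripper is mounted at the origin on the work surface. World frame = base frame: x ahead of the robot, y to its left, z up, the work surface at z = 0. Lengths are in m, angles in rad, forces in N, time in s.
With the tool pointing down it reaches from about 0.35 to 0.775 m from the base axis. Payload 5.5 kg.
Tool frame: the origin (TCP) lies at the very end of the fingers, on their centre line; the grasp point (between the pads) lies 19 mm behind it; z points along the fingers, x is the direction in which the jaws open and shut, and the axes are right-handed (so a half turn about z gives the same grasp; the last joint's range is limited). The gripper opens to 85 mm and grips with 20 to 120 N. Pads are 22 mm wide; open, the fingers measure 114 mm over their backs; the gripper's body (76 mm by 85 mm) begins 54 mm behind the grasp point. The pads swing forward as they close: fully open they stand 13 mm farther back than shut.
Start: joints at [-1.303, 0.313, 0.046, 1.304, 0, 1.431], TCP at [0.228, -0.528, 0.231] pointing down, gripper open.
Joint ranges: [-2.76, 2.76], [-0.86, 1.69], [-1.03, 1.26], [-2.2, 2.34], [-1.47, 1.5], [-3.14, 3.14]. Speed limits (rad/s): [2.57, 2.57, 3.14, 3.14, 3.14, 3.14].

### API

Orientations are given as [roll, pitch, yaw] about the fixed x, y, z axes, in that order (R = Rz(yaw) Ry(pitch) Rx(roll)).
In Python, from plant import manip, eyes gives the robot as it stands.
- The arm moves only by the shell command python3 -m handwheel 'ROWS' [OPENING] [FORCE]. ROWS is text: rows parted by semicolons, each of 4 numbers parted by spaces: the shift along the tool's x, y, z in mm, then the turn about the tool's z in degrees. In form: x y z spin; .... A call has 1 to 8 rows; each row is the pose to reach, as a shift and turn from the pose commanded when the call began, along the tool's axes at that moment; what a row does not reach only later rows make up. A row lasts 1/12 s, in which the tool goes at most 41.7 mm and 7.16 degrees, less where a joint would pass 70% of its speed; a pose out of reach is approached as far as the arm can. A call with a gripper value outside its range is refused whole. OPENING is the closure, from 0 (fully open) to 1 (shut), set as the call begins (- or left out, the last holds). The fingers move at their own pace and stop on an object; FORCE is the grip in N (left out, the last holds). Time passes only in rows, so rows that repeat a pose let the fingers close. It gives the time, the measured TCP pose, the force and the opening at its end, in the units of the state.
- manip.read_state(): the state, without advancing time (a new reading comes with each control period).
- eyes.camera(name): name is "side" or "top"; returns a dict with "image" (420x560x3 uint8, red, green, blue), "mtx" (3x3 intrinsics, pixels), "eye" and "orientation" of the camera in the world. Camera axes: x right, y down, z forward; pixel columns grow to the right and rows downward; lengths in m; the calibration is good to about 2 mm. A picture is of the moment at which its call begins. There is no depth.
- manip.finish_job(): hands the job in, once; it reports no verdict.
The state is a dict: "clock": time; "joint_pos": joint angles; "joint_vel": joint speeds; "joint_torque": joint torques, N m; "position": TCP position; "orientation": TCP orientation; "ft_force": force on the tool from outside, world axes, zero at the start; "ft_torque": the same for the moment, N m; "width": finger opening in m.
Only numpy, scipy, OpenCV 4.12 (cv2) and the standard library are available. Lean on these libraries where they do the work, as an engineer would, in place of code of your own. Each camera call takes 0.05 s, during which the arm holds its last target.

### The job

Of the three parts lying on the black rests, pick up the mushroom-shaped sample holder, the one with the wide disc head, and lay it along the slot at the upper end of the sloping steel chute, head uphill. Let go of it there so that its stem drops through the slot and it slides down by itself, hanging by its head, to the stop at the lower end. Leave the other two parts lying on their rests.

Things in the scene. Friction and masses are not known exactly. Their poses are not given: they have to be found in the camera images.
- holder_center (a point): Middle of the sample holder to feed: steel stem 14 mm thick and 70 mm long with an aluminium disc head 46 mm wide, 5 mm thick (75 mm over all, about 0.11 kg, balanced 4 mm from the middle towards the head). The point is on the axis, half-way along. Its y axis runs from head (-37.5 mm) to tip (+37.5 mm). At the start it lies level, axis 40 mm above the table, tip within 30 degrees of world +y.
- holder_head (a point): Point on the holder's axis at the underside of the disc head, where head and stem meet, 32.5 mm from holder_center towards the head. Same axes as holder_center.
- rest_a: Fixed black rest under the holder; origin on the table under holder_center, same yaw. Base plate 45 x 75 mm, 5 mm thick. Two forks, 6 mm thick, 28 mm wide across the stem, centred at y = -26 and y = +30 mm, reaching 43 mm above the table, carry the stem; between them (y = -23 to +27 mm) it is free for the fingers.
- smallhead_center (a point): Middle of a look-alike to be left alone: same stem, 75 mm over all, but its disc head is only 20 mm wide (it would fall through the slot). Lies on an identical rest, y axis from head to tip.
- rod_center (a point): Middle of a plain steel rod to be left alone: 14 mm diameter, 75 mm long, no head. Lies on an identical rest, along its y axis. The three parts swap places from run to run.
- chute: Fixed sloping chute; origin on the table under its middle. y axis: level, along the slot, downhill; x across; z up. It falls 30 degrees towards +y, from y = -113 to +113 mm. Slot 24 mm wide, open above and below, between two slippery steel rails 40 mm wide that slope 25 degrees inwards (outer edges 17 mm higher, 48 mm from the middle line). Slot edges are 172 mm above the table at y = 0.
- chute_inlet (a point): Loading point near the chute's open upper end (58 mm from it): on the slot's middle line at the height of the slot edges, about 204 mm above the table. Axes as the chute. Hold the holder level over the slot, head uphill (towards -y), its middle 48 to 65 mm straight above this point: the head just clears the rails. Let go: the stem swings down through the slot and the holder slides to the stop within 2 s.
- chute_outlet (a point): Where the underside of the head comes to rest at the lower end: on the slot's middle line, at the height of the slot edges, 24 mm up the slope from the face of the stop plate. Axes as the chute.
Things that resemble listed ones, but are neither listed nor needed, are in the scene too. Of the things like the part that bears holder_center, leave any that is red or turquoise; of the rest the smaller one is meant.

How it is judged:
On the way:
1. the sample holder has been carried, head uphill, to the upper end of the chute (horizontal distance between holder_center and chute_inlet below 0.06 m and z of holder_center in the frame of chute_inlet below 0.09 m and y of holder_head in the frame of chute_inlet below 0 m), for 0.1 s.
At the end, for the whole second after the job is handed in: The sample holder hangs at rest in the slot at the chute's lower end, head up (stem within about 40 degrees of plumb), the underside of its head within 20 mm of the outlet point at the stop; the small-headed part and the plain rod lie on their rests within 20 mm of where they started (distance between holder_head and chute_outlet below 0.02 m and angle between holder_center's own y axis and vertical above 2.4 rad and linear speed of holder below 0.03 m/s and distance of each of smallhead_center, rod_center from where it was at the start of the episode below 0.02 m); the robot touches nothing.
It fails at once if the gripper touches the holder in the lower half of the chute: it must slide down by itself (contact force between the fingers and holder above 0.5 N and distance between holder_head and chute_outlet below 0.06 m).
It fails at once if the small-headed part is taken off its rest (distance of smallhead_center from where it was at the start of the episode above 0.03 m).
It fails at once if the plain rod is taken off its rest (distance of rod_center from where it was at the start of the episode above 0.03 m).
It also fails if it takes over 35 s, if anything falls off the work surface, if the arm or the gripper's body presses on something with over 40 N, if the wrist force passes 120 N, or if a joint passes its speed limit or range.

## Working session

There is one attempt and no reset: what is moved stays moved. The work goes in short steps, Python scripts to look and compute and a shell command to move; the robot and the scene stay as the last step left them, time stands still between calls to the robot, and variables do not carry over. Pictures are saved under pics/ and viewed, and the job is handed in when it is done.

```bash
ls; mkdir -p pics
python3 - <<'E'
from plant import manip, eyes
import cv2
s=manip.read_state(); print(s)
for n in ("side","top"):
    c=eyes.camera(n); cv2.imwrite(f"pics/{n}0.png",c["image"][:,:,::-1]); print(n,c["mtx"],c["eye"],c["orientation"])
E
```

```text
pics
{'clock': 0.0, 'joint_pos': array([-1.30256742e+00,  3.14003306e-01,  4.49985213e-02,  1.30358800e+00,
        4.55225011e-06,  1.43120590e+00]), 'joint_vel': array([ 7.56107351e-05,  9.11877068e-05,  8.67046954e-04,  1.67289784e-04,
       -1.80022923e-05,  3.33970188e-04]), 'joint_torque': array([ 9.11287880e-04, -4.80624604e+01,  2.98535156e+01,  1.92586309e-02,
        1.03658880e-05,  3.85384695e-06]), 'position': array([ 0.22791459, -0.52736114,  0.2304152 ]), 'orientation': array([-3.14133819e+00,  1.77834638e-03, -1.16297677e+00]), 'ft_force': array([-0.91675921,  0.17249636, -1.30882213]), 'ft_torque': array([ 0.00086956, -0.04166938,  0.03212699]), 'width': 0.08574508504389002}
side [[442.38138774   0.         282.42240746]
 [  0.         442.38138774 212.91350992]
 [  0.           0.           1.        ]] [0.1919365  0.76537651 0.68589051] [-2.10867732 -0.0198583  -2.73662671]
top [[410.6096426    0.         278.28235487]
 [  0.         410.6096426  211.37466419]
 [  0.           0.           1.        ]] [ 0.33223299 -0.08889837  1.13379417] [-2.94727038  0.00582434 -1.57728718]
```

View pics/side0.png

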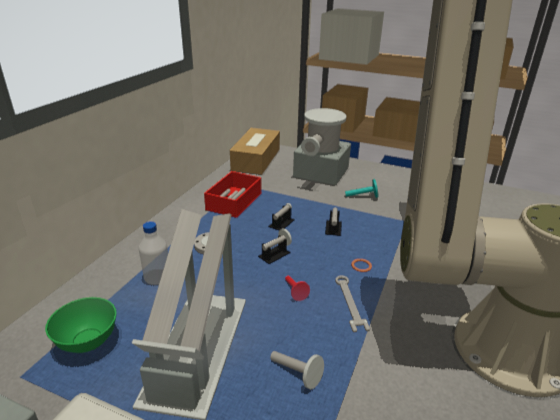

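View pics/top0.png

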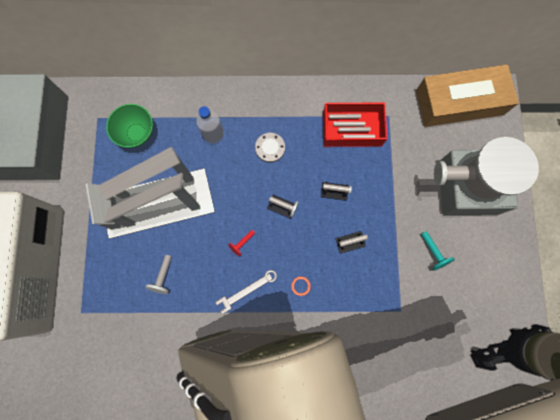

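```bash
cat > h.py <<'E'
import numpy as np, cv2
from scipy.spatial.transform import Rotation as R
from plant import manip, eyes
def cam(n):
    c=eyes.camera(n); c["R"]=R.from_euler("xyz",c["orientation"]).as_matrix(); return c
def ray(c,px):
    d=np.linalg.inv(c["mtx"])@np.array([px[0],px[1],1.]); return np.array(c["eye"]),c["R"]@d
def plane(c,px,z):
    o,d=ray(c,px); return o+d*(z-o[2])/d[2]
def tri(c1,p1,c2,p2):
    o1,d1=ray(c1,p1);o2,d2=ray(c2,p2); t=np.linalg.lstsq(np.c_[d1,-d2],o2-o1,rcond=None)[0]
    a=o1+d1*t[0];b=o2+d2*t[1]; return (a+b)/2,np.linalg.norm(a-b)
def proj(c,p):
    q=c["mtx"]@(c["R"].T@(np.array(p)-c["eye"])); return q[:2]/q[2]
E
python3 - <<'E'
import cv2,numpy as np
t=cv2.imread("pics/top0.png"); s=cv2.imread("pics/side0.png")
a=cv2.resize(t[165:265,225:385],None,fx=5,fy=5,interpolation=cv2.INTER_CUBIC)
cv2.imwrite("pics/t_parts.png",a)
cv2.imwrite("pics/t_chute.png",cv2.resize(t[140:245,75:225],None,fx=5,fy=5,interpolation=cv2.INTER_CUBIC))
cv2.imwrite("pics/s_parts.png",cv2.resize(s[190:270,245:355],None,fx=7,fy=7,interpolation=cv2.INTER_CUBIC))
cv2.imwrite("pics/s_chute.png",cv2.resize(s[205:405,120:260],None,fx=3,fy=3,interpolation=cv2.INTER_CUBIC))
E
```

```text
(no output)
```

View pics/t_parts.png

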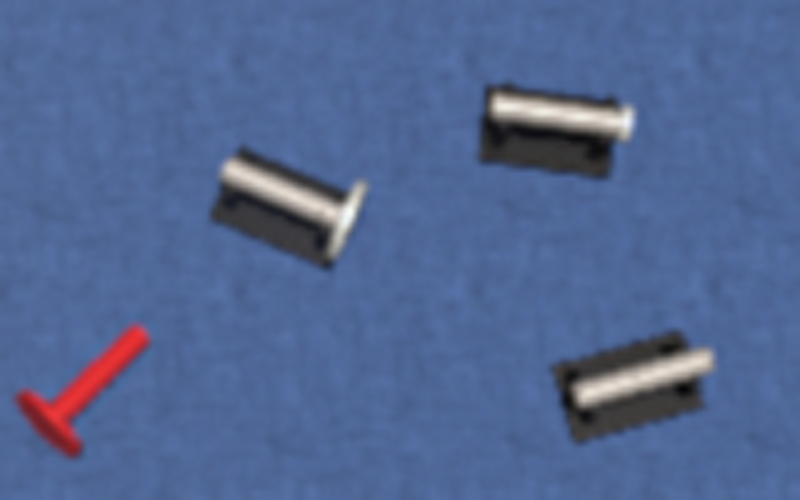

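View pics/s_parts.png

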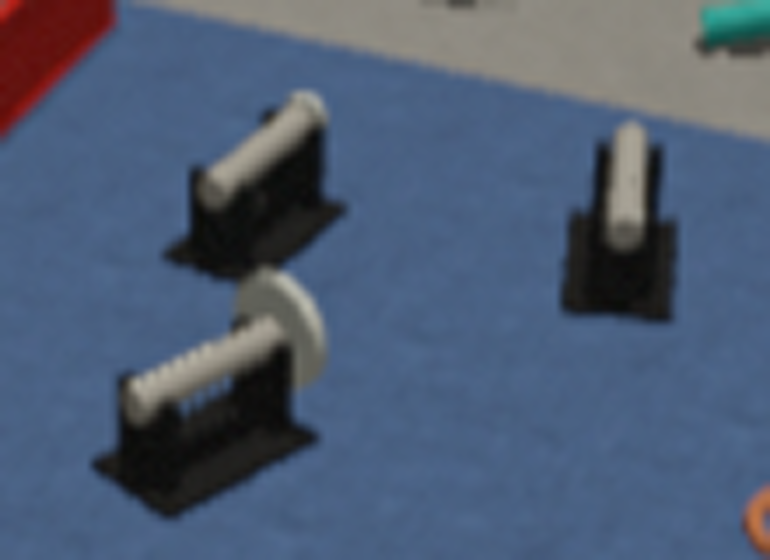

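View pics/t_chute.png

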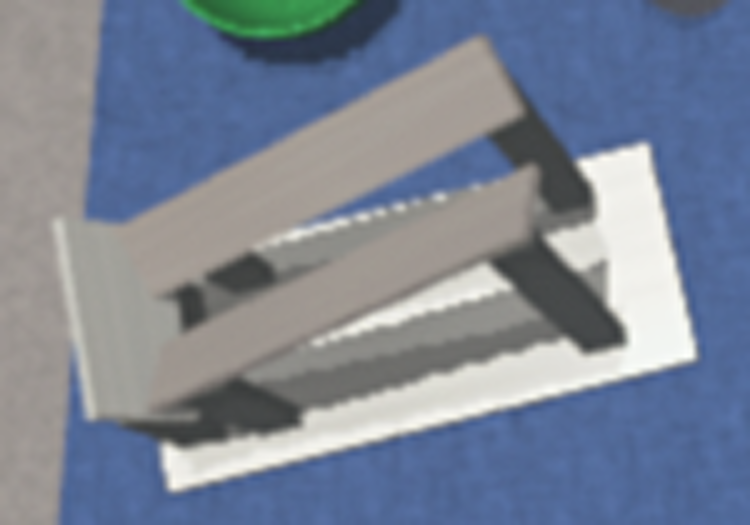

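View pics/s_chute.png

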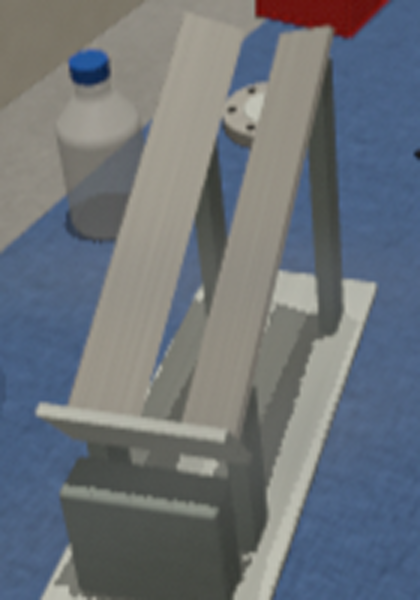

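Candidates (top view): on rests, (283,205) wide disc head, (336,189) small head, (352,241) plain rod. Lying loose are mushrooms at (241,242) red, (437,250) turquoise and (160,275) grey and larger. The one at (283,205) fits: it lies on a rest, is grey and is the smaller of the grey ones, and the crops confirm its wide disc and stem. Its tip points left (+y). Next I measure it and the chute.

Run:
```python
import cv2,numpy as np
t=cv2.imread("pics/top0.png"); s=cv2.imread("pics/side0.png")
def crop(im,x0,y0,w,h,f,name,step):
    a=cv2.resize(im[y0:y0+h,x0:x0+w],None,fx=f,fy=f,interpolation=cv2.INTER_CUBIC)
    for x in range(x0,x0+w,step):
        cv2.line(a,((x-x0)*f,0),((x-x0)*f,6),(0,255,255),1); cv2.putText(a,str(x),((x-x0)*f,18),0,.4,(0,255,255),1)
    for y in range(y0,y0+h,step):
        cv2.line(a,(0,(y-y0)*f),(6,(y-y0)*f),(0,255,255),1); cv2.putText(a,str(y),(8,(y-y0)*f+4),0,.4,(0,255,255),1)
    cv2.imwrite(f"pics/{name}.png",a)
crop(t,155,140,60,58,10,"tcu",5)
crop(t,82,178,60,55,10,"tcl",5)
crop(s,172,205,70,45,11,"scu",5)
crop(s,125,325,85,60,9,"scl",5)
crop(t,262,188,42,36,16,"thold",2)
crop(s,255,225,42,36,16,"shold",2)
```

```text
(no output)
```

View pics/tcu.png

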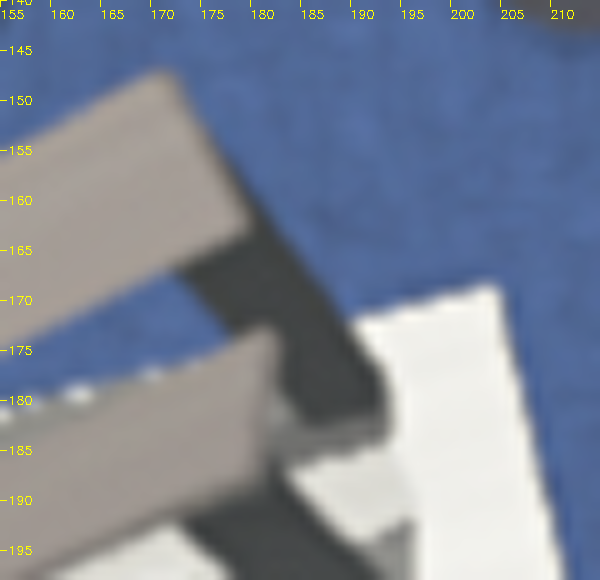

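View pics/tcl.png

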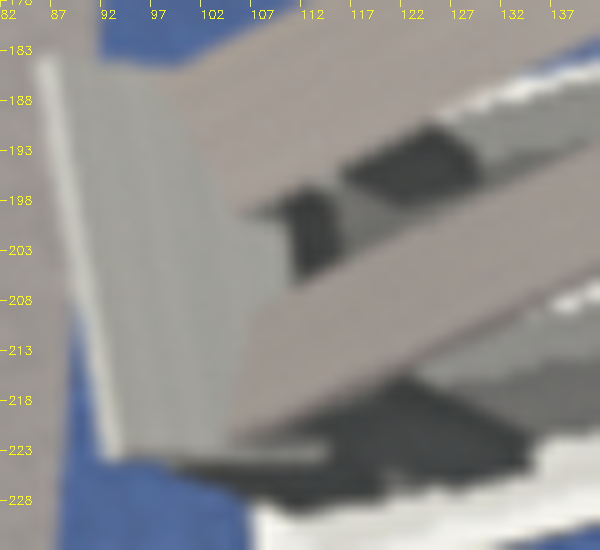

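View pics/scu.png

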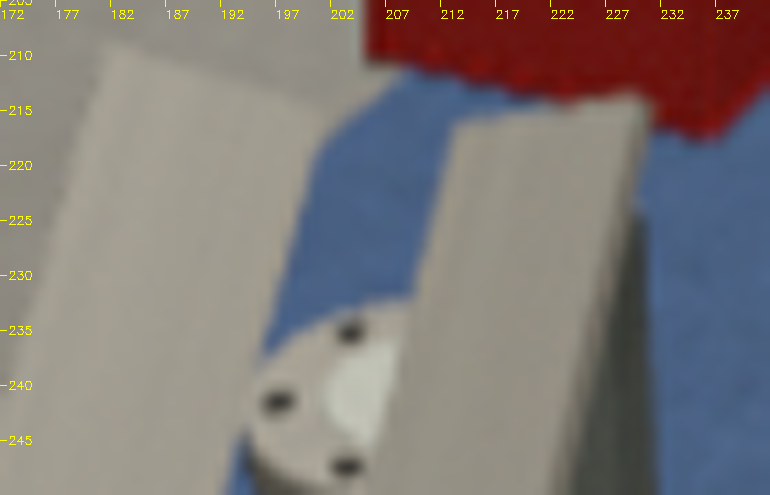

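View pics/scl.png

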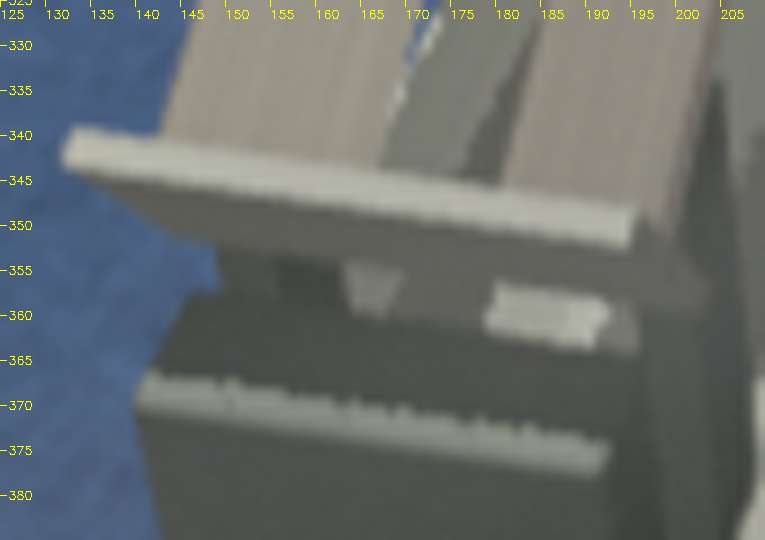

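View pics/thold.png

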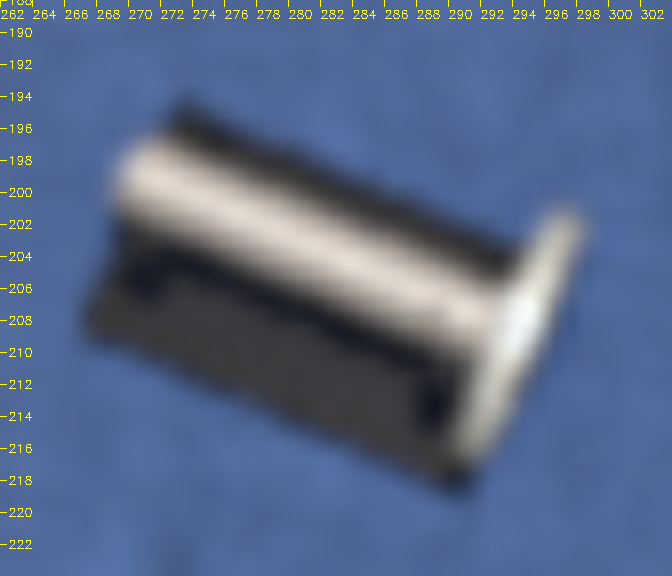

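View pics/shold.png

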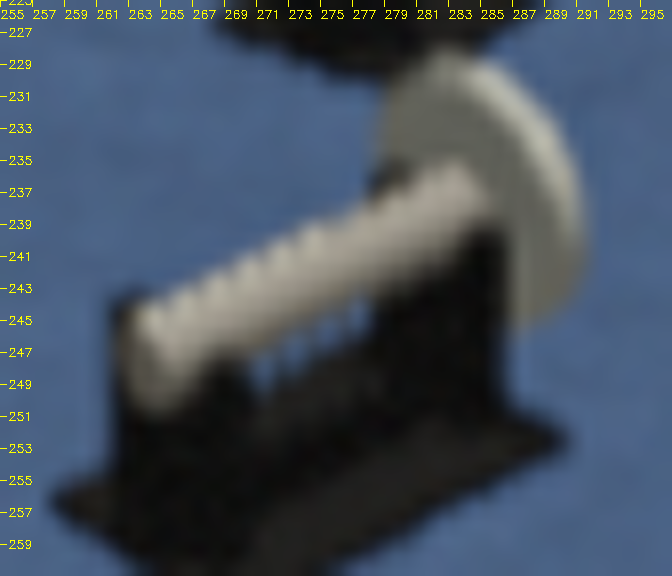

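Run:
```python
from h import *
np.set_printoptions(precision=4,suppress=True)
T=cam("top");S=cam("side")
print("tip",tri(T,(269.8,199),S,(264.2,248.3)),plane(T,(269.8,199),.04))
print("joint",tri(T,(292,208),S,(284.3,237.8)),plane(T,(292,208),.04))
print("headrim", plane(T,(297.3,202),.04),plane(T,(291.5,216.5),.04))
t=plane(T,(269.8,199),.04);j=plane(T,(292,208),.04);d=t-j
print("len",np.linalg.norm(d),"dir",np.degrees(np.arctan2(d[1],d[0])))
U={}
for n,a,b in [("xin",(179.5,162.5),(201,216)),("xout",(172,147.5),(181.5,209.5)),("-in",(182,172.5),(213,216)),("-out",(181,189),(230,213.5))]:
    p,e=tri(T,a,S,b); print(n,p,e)
    print("   plane",plane(T,a,.237 if 'in' in n else .254),plane(S,b,.237 if 'in' in n else .254))
for n,a,z in [("xin",(106,199.5),.107),("-in",(107.3,208.5),.107),("-out",(104.5,222.5),.124)]: print("low",n,plane(T,a,z))
# base plate corners
for a in [(75+648/5,140+145/5),(75+697/5,140+358/5),(75+170/5,140+490/5)]: print("plate",plane(T,a,.005))
```

```text
tip (array([ 0.5826, -0.061 ,  0.0363]), np.float64(0.0008069766605820767)) [ 0.5822 -0.061   0.04  ]
joint (array([ 0.5549, -0.1218,  0.0393]), np.float64(0.003760706121251835)) [ 0.5566 -0.1213  0.04  ]
headrim [ 0.5732 -0.1359  0.04  ] [ 0.5331 -0.1196  0.04  ]
len 0.06549539686669599 dir 67.02952336536569
xin [0.625  0.1409 0.2318] 0.001674028347151462
   plane [0.6242 0.1399 0.237 ] [0.6191 0.1481 0.237 ]
xout [0.6572 0.1562 0.2463] 0.0005109884905247672
   plane [0.6541 0.154  0.254 ] [0.6494 0.1668 0.254 ]
-in [0.6011 0.134  0.2339] 0.000437710536182896
   plane [0.6004 0.1333 0.237 ] [0.5981 0.1383 0.237 ]
-out [0.5611 0.1321 0.248 ] 0.004236645063952929
   plane [0.5575 0.1298 0.254 ] [0.5584 0.1406 0.254 ]
low xin [0.5688 0.3583 0.107 ]
low -in [0.5452 0.3532 0.107 ]
low -out [0.506  0.3502 0.124 ]
plate [0.6797 0.1264 0.005 ]
plate [0.5552 0.0954 0.005 ]
plate [0.4828 0.3862 0.005 ]
```

```bash
python3 -m handwheel '-17 -31 0 -5; -34 -62 0 -11; -50 -92 0 -16; -67 -123 0 -22; -84 -154 0 -28; -100 -184 0 -33; -117 -215 0 -39; -134 -246 0 -44' 0 60
```

```text
clock: 0.87
position: [0.4014, -0.3058, 0.2313]
orientation: [3.142, -0.0, -0.39]
ft_force: [0.3, 0.3, 0.1]
width: 0.0855
```

```bash
python3 -m handwheel '9 -32 0 0; 18 -64 0 0; 28 -96 10 0; 37 -127 20 0; 46 -159 30 0; 55 -191 45 0; 64 -223 60 0; 74 -255 70 0' && python3 -m handwheel '0 0 0 0; 0 0 0 0; 0 0 0 0'
python3 - <<'E'
from h import *
for n,b in (("side",(190,150,200,150)),("top",(215,130,150,110))):
    c=cam(n); x,y,w,h=b; im=c["image"][:,:,::-1]
    cv2.imwrite(f"pics/{n}1.png",cv2.resize(im[y:y+h,x:x+w],None,fx=4 if n=="side" else 5,fy=4 if n=="side" else 5,interpolation=cv2.INTER_CUBIC))
s=manip.read_state(); print(s["position"],s["orientation"])
E
```

```text
clock: 1.53
position: [0.5672, -0.0987, 0.1598]
orientation: [3.141, 0.002, -0.395]
ft_force: [-0.5, -0.6, -0.1]
width: 0.0855
clock: 1.78
position: [0.5668, -0.1005, 0.1612]
orientation: [3.141, 0.001, -0.395]
ft_force: [-0.0, 0.3, 0.2]
width: 0.0854
[ 0.5668142  -0.10146101  0.16184152] [ 3.14127430e+00 -5.76235706e-04 -3.96462940e-01]
```

View pics/side1.png

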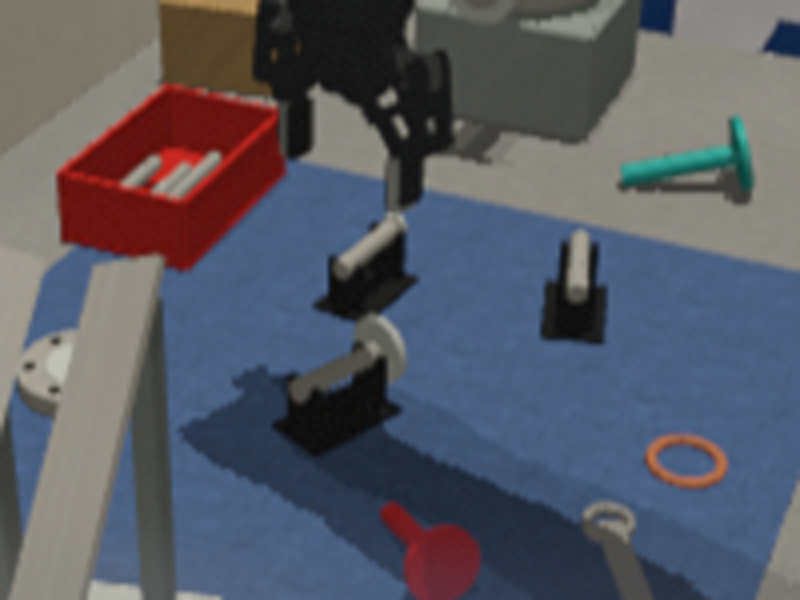

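View pics/top1.png

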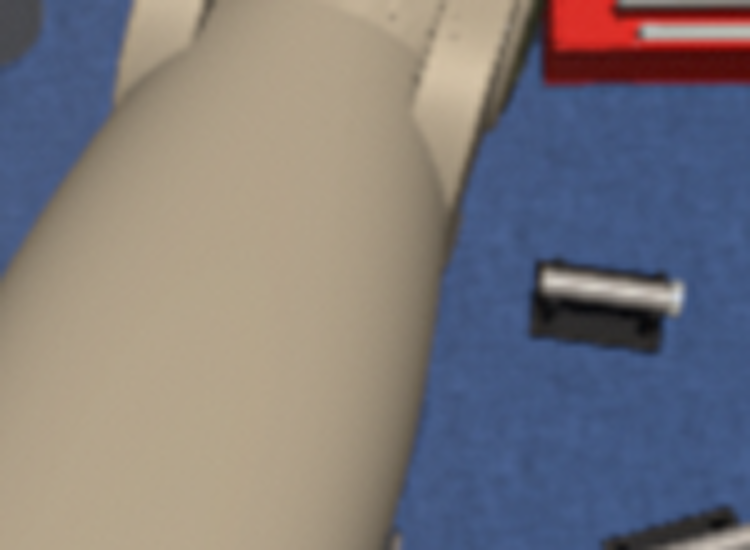

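```bash
python3 -m handwheel '-1 -2 20 0; -1 -2 45 0; -1 -2 70 0; -1 -2 90 0; -1 -2 100 0; -1 -2 100 0'
python3 - <<'E'
from h import *
c=cam("side"); im=c["image"][:,:,::-1].copy()
cv2.imwrite("pics/side2.png",cv2.resize(im[170:290,220:340],None,fx=5,fy=5,interpolation=cv2.INTER_CUBIC))
s=manip.read_state(); print(s["position"]); print(proj(c,s["position"]),proj(c,[.5675,-.0948,.04]))
E
```

```text
clock: 2.38
position: [0.5649, -0.0989, 0.0595]
orientation: [3.141, 0.004, -0.397]
ft_force: [-0.7, -0.7, 0.7]
width: 0.0854
[ 0.56613168 -0.09897406  0.06106335]
[276.23393717 234.0360182 ] [274.98519844 241.56468932]
```

View pics/side2.png

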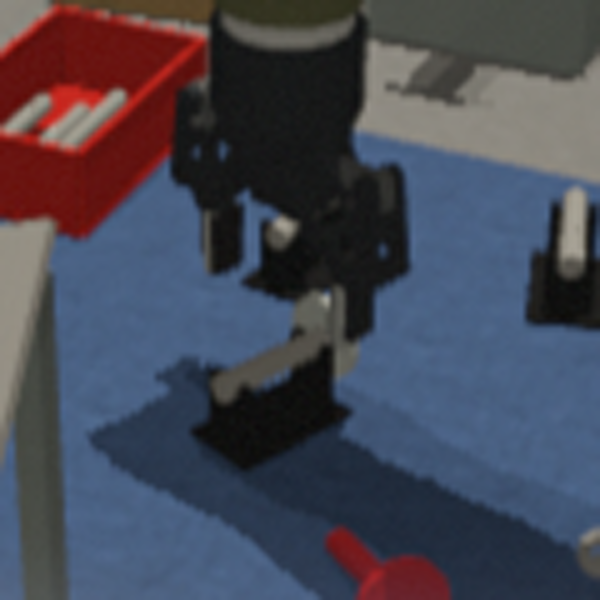

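The fingers straddle the stem: near tip at crop (350,330), far tip at (225,270), stem between them. Descending and closing.

```bash
python3 -m handwheel '0 0 12 0; 0 0 24 0; 0 0 34 0; 0 0 39 0; 0 0 39 0; 0 0 39 0' && python3 -m handwheel '0 0 0 0; 0 0 0 0; 0 0 0 0; 0 0 0 0; 0 0 0 0; 0 0 0 0; 0 0 0 0; 0 0 0 0' 1 70 && python3 -m handwheel '0 0 0 0; 0 0 0 0; 0 0 0 0; 0 0 0 0'
python3 - <<'E'
from h import *
c=cam("side"); im=c["image"][:,:,::-1].copy()
cv2.imwrite("pics/side3.png",cv2.resize(im[170:290,220:340],None,fx=5,fy=5,interpolation=cv2.INTER_CUBIC))
E
```

```text
clock: 2.93
position: [0.5673, -0.0984, 0.0228]
orientation: [3.142, -0.001, -0.395]
ft_force: [0.2, 0.8, -0.2]
width: 0.0857
clock: 3.6
position: [0.5671, -0.0982, 0.0226]
orientation: [3.142, -0.0, -0.395]
ft_force: [-2.0, 0.7, 3.8]
width: 0.0118
clock: 3.93
position: [0.5671, -0.0982, 0.0225]
orientation: [-3.142, -0.0, -0.395]
ft_force: [-1.0, 1.3, 3.9]
width: 0.0113
```

View pics/side3.png

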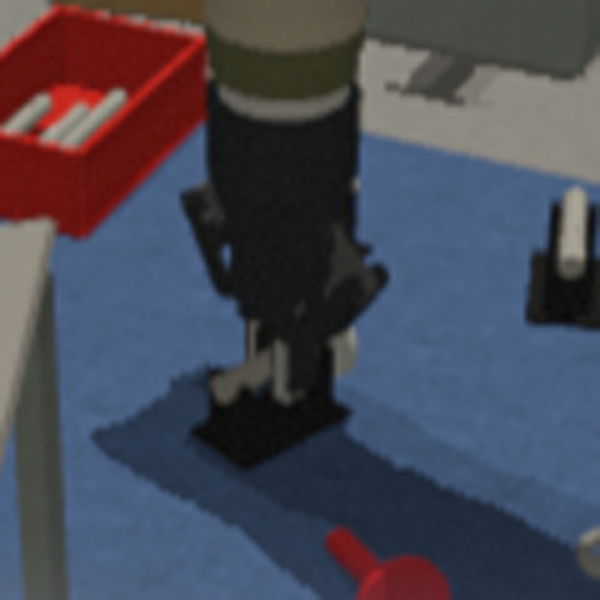

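```bash
python3 -m handwheel '0 0 -5 0; 0 0 -15 0; 0 0 -30 0; 0 0 -45 0; 0 0 -60 0; 0 0 -60 0; 0 0 -60 0'
python3 - <<'E'
from h import *
c=cam("side"); im=c["image"][:,:,::-1].copy()
cv2.imwrite("pics/side4.png",cv2.resize(im[150:270,220:340],None,fx=5,fy=5,interpolation=cv2.INTER_CUBIC))
s=manip.read_state();print(s["position"],s["width"],s["ft_force"])
E
```

```text
clock: 4.57
position: [0.5679, -0.0985, 0.0832]
orientation: [-3.142, -0.002, -0.395]
ft_force: [-0.2, 0.6, -1.7]
width: 0.0114
[ 0.56702354 -0.09828745  0.08223503] 0.011983769948779616 [-0.23745566  0.73633527 -0.32099123]
```

View pics/side4.png

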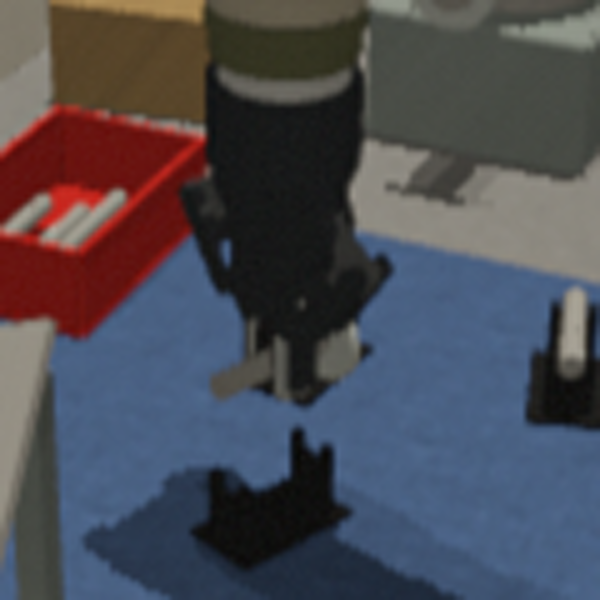

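```bash
python3 -m handwheel '0 0 -35 0; 0 0 -70 0; 0 0 -105 0; 0 0 -140 0; 0 0 -175 0; 0 0 -200 0; 0 0 -215 0; 0 0 -215 0'  && python3 -m handwheel '0 0 0 0; 0 0 0 0; 0 0 0 0'
python3 - <<'E'
from h import *
c=cam("side"); im=c["image"][:,:,::-1].copy()
s=manip.read_state();print(s["position"],s["orientation"],s["width"])
p=s["position"]-[0,0,-.019]; a=s["orientation"][2]+np.pi/2; u=np.array([np.cos(a),np.sin(a),0])
for o in (-.0325,.03,.035,.04,.045): print(o,proj(c,p+u*o))
q=proj(c,p).astype(int); x,y=q-50; print(x,y)
cv2.imwrite("pics/side5.png",cv2.resize(im[max(y,0):y+100,x:x+100],None,fx=6,fy=6,interpolation=cv2.INTER_CUBIC))
E
```

```text
clock: 5.28
position: [0.5683, -0.0986, 0.3]
orientation: [-3.141, -0.005, -0.395]
ft_force: [0.8, -0.6, 0.1]
width: 0.0117
clock: 5.53
position: [0.5661, -0.0979, 0.2948]
orientation: [3.141, 0.004, -0.395]
ft_force: [0.2, -0.1, -1.6]
width: 0.0118
[ 0.566174   -0.09793869  0.29499891] [ 3.14119375  0.00385128 -0.39506398] 0.011606502107676183
-0.0325 [287.67694005 137.31195678]
0.03 [267.65160494 144.11435275]
0.035 [265.98256995 144.6813064 ]
0.04 [264.30316045 145.25178416]
0.045 [262.61327941 145.825819  ]
227 90
```

View pics/side5.png

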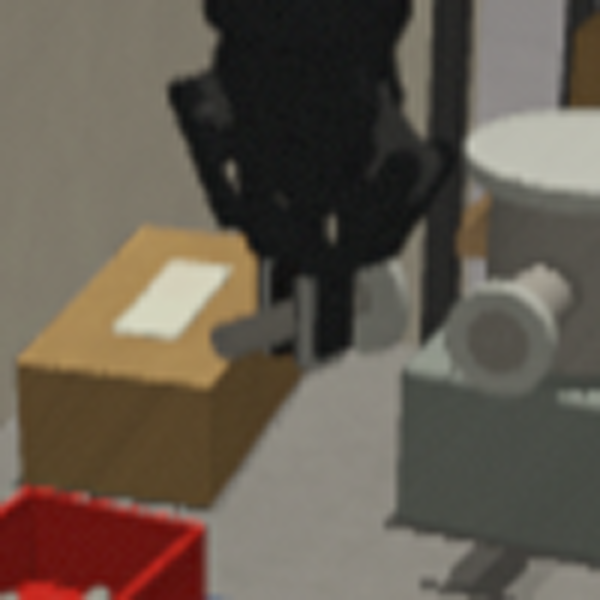

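```bash
python3 -m handwheel '-10 -35 0 -5; -20 -70 0 -9; -30 -104 0 -14; -40 -139 0 -19; -50 -174 0 -23; -60 -208 0 -28; -70 -243 0 -33; -79 -277 0 -37'  && python3 -m handwheel '0 0 0 0; 0 0 0 0; 0 0 0 0; 0 0 0 0'
python3 - <<'E'
from h import *
s=manip.read_state();print(s["position"],s["orientation"],s["width"])
p=s["position"]+[0,0,.0175]; a=s["orientation"][2]+np.pi/2; u=np.array([np.cos(a),np.sin(a),0])
for n in ("side","top"):
    c=cam(n); im=c["image"][:,:,::-1].copy(); q=proj(c,p).astype(int); x,y=q-50
    print(n,x,y,"tip",proj(c,p+u*.0415),"headbottom",proj(c,p-u*.031-[0,0,.023]),"inlet",proj(c,[.5986,.193,.204]))
    cv2.imwrite(f"pics/{n}6.png",cv2.resize(im[max(y,0):y+100,max(x,0):x+100],None,fx=6,fy=6,interpolation=cv2.INTER_CUBIC))
E
```

```text
clock: 6.25
position: [0.6001, 0.1897, 0.2959]
orientation: [-3.141, 0.002, 0.255]
ft_force: [-0.1, 0.1, -1.0]
width: 0.0117
clock: 6.58
position: [0.6005, 0.1867, 0.2966]
orientation: [3.141, 0.001, 0.249]
ft_force: [0.2, -0.3, -1.2]
width: 0.0118
[0.60046249 0.1867442  0.296643  ] [3.14125813e+00 1.34330463e-03 2.49049902e-01] 0.011841526921322797
side 145 141 tip [187.10049524 202.65763392] headbottom [201.42437147 194.55794538] inlet [198.79114106 244.5172262 ]
top 97 112 tip [128.16402184 166.97662042] headbottom [165.2923479  161.92570478] inlet [159.9048322  177.46481691]
```

View pics/side6.png

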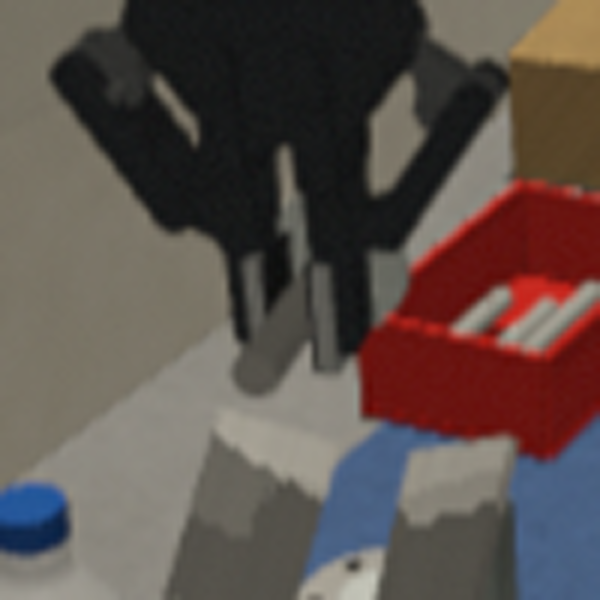

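View pics/top6.png

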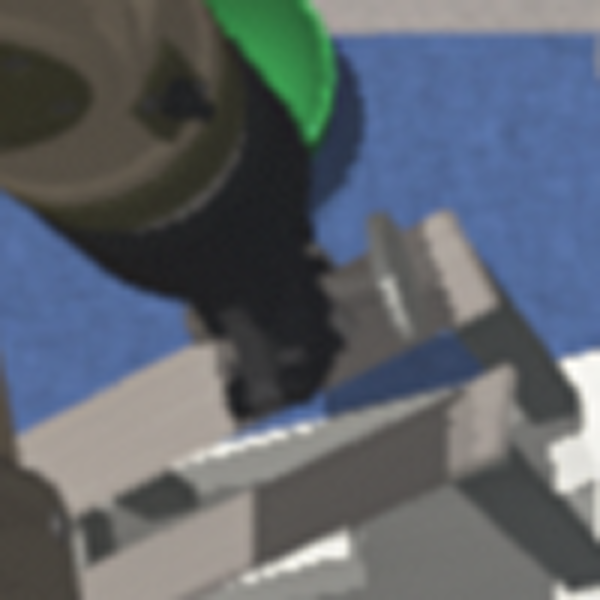

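```bash
python3 -m handwheel '0 -2 12 0; 0 -2 25 0; 0 -2 38 0; 0 -2 48 0; 0 -2 54 0; 0 -2 54 0; 0 -2 54 0; 0 -2 54 0'
python3 - <<'E'
from h import *
s=manip.read_state();print(s["position"],s["orientation"],s["ft_force"])
p=s["position"]+[0,0,.0175]; a=s["orientation"][2]+np.pi/2; u=np.array([np.cos(a),np.sin(a),0])
for n in ("side","top"):
    c=cam(n); im=c["image"][:,:,::-1].copy(); q=proj(c,p).astype(int); x,y=q-50
    print(n,x,y,"tip",proj(c,p+u*.0415))
    cv2.imwrite(f"pics/{n}7.png",cv2.resize(im[max(y,0):y+100,max(x,0):x+100],None,fx=6,fy=6,interpolation=cv2.INTER_CUBIC))
E
```

```text
clock: 7.35
position: [0.6006, 0.1896, 0.2441]
orientation: [3.141, -0.001, 0.25]
ft_force: [-0.1, -0.5, -1.0]
width: 0.012
[0.60061883 0.18964398 0.24412592] [ 3.14141781e+00 -1.27024570e-03  2.50395536e-01] [-0.07872379 -0.45789386 -0.98974478]
side 146 167 tip [188.83776424 229.53604858]
top 103 119 tip [135.52945823 174.05576879]
```

View pics/side7.png

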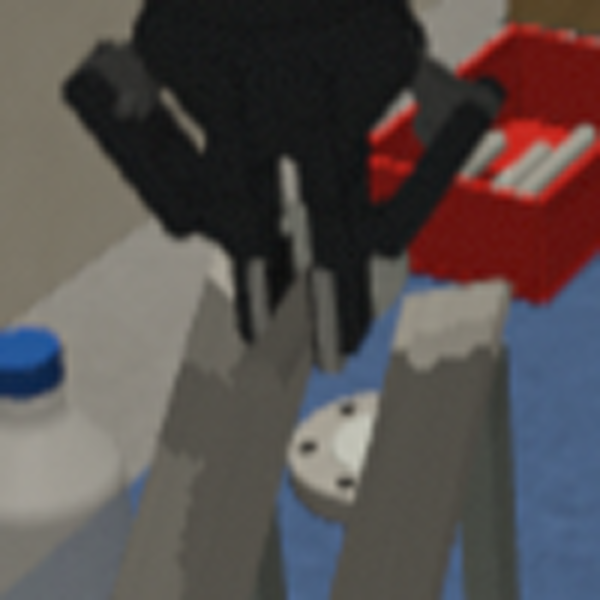

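View pics/top7.png

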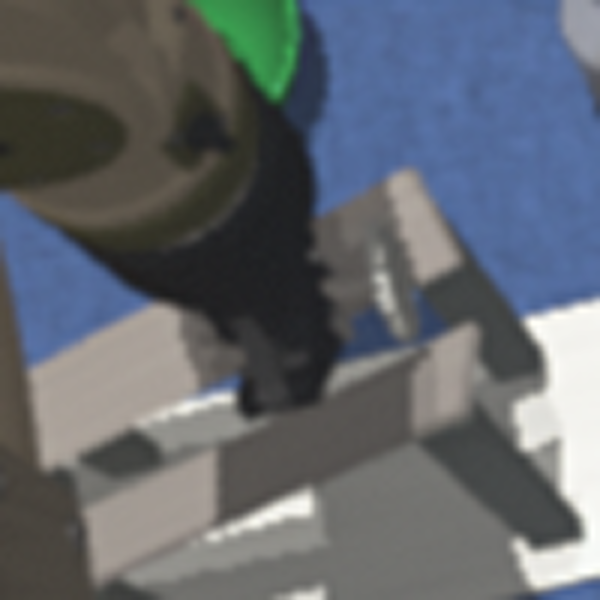

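The holder is level over the slot with its head uphill, 57 mm above the inlet. Releasing.

```bash
python3 -m handwheel '0 0 0 0; 0 0 0 0; 0 0 0 0; 0 0 0 0; 0 0 0 0; 0 0 0 0; 0 0 0 0; 0 0 0 0' 0 && python3 -m handwheel '0 0 0 0; 0 0 0 0; 0 0 0 0; 0 0 0 0; 0 0 0 0; 0 0 0 0'
python3 - <<'E'
from h import *
for n in ("side","top"):
    c=cam(n); im=c["image"][:,:,::-1].copy(); x,y=(110,190) if n=="side" else (75,110)
    cv2.imwrite(f"pics/{n}8.png",cv2.resize(im[y:y+200,x:x+200] if n=="side" else im[y:y+140,x:x+180],None,fx=3 if n=="side" else 4,fy=3 if n=="side" else 4,interpolation=cv2.INTER_CUBIC))
E
```

```text
clock: 8.12
position: [0.6002, 0.1898, 0.2432]
orientation: [3.141, 0.0, 0.251]
ft_force: [0.1, -0.5, -0.4]
width: 0.0854
clock: 8.62
position: [0.6002, 0.1898, 0.2433]
orientation: [3.141, -0.0, 0.251]
ft_force: [-0.0, -0.1, -0.8]
width: 0.0853
```

View pics/side8.png

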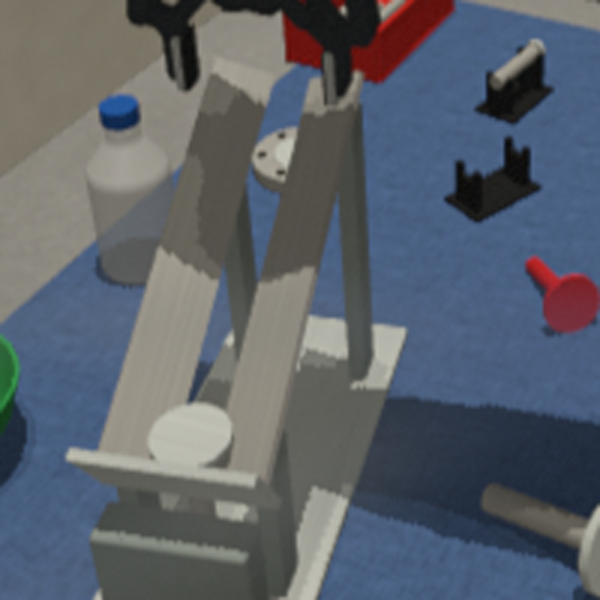

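View pics/top8.png

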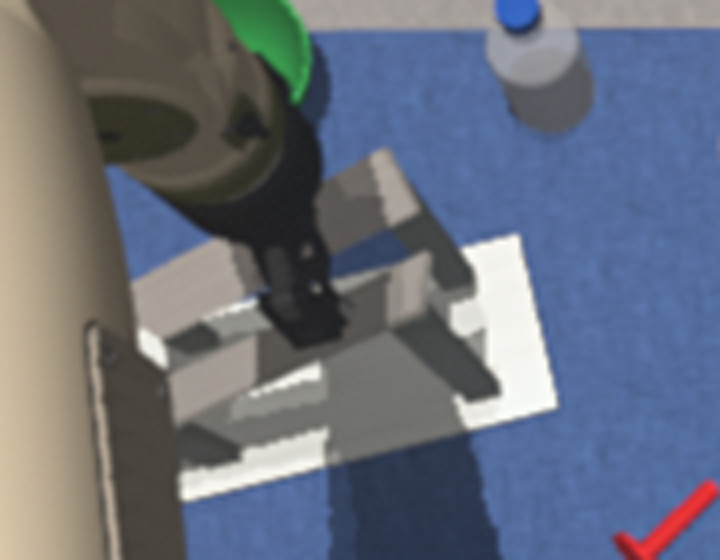

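The head rests at the stop (side crop (190,435), i.e. px (173,335)). I'll raise the gripper clear, then check the final state.

```bash
python3 -m handwheel '0 0 -10 0; 0 0 -25 0; 0 0 -45 0; 0 0 -65 0; 0 0 -80 0; 0 0 -80 0; 0 0 -80 0; 0 0 -80 0' && python3 -m handwheel '0 0 0 0; 0 0 0 0; 0 0 0 0; 0 0 0 0; 0 0 0 0; 0 0 0 0; 0 0 0 0; 0 0 0 0'
python3 - <<'E'
from h import *
u=np.array([-.246,.969,0]); c0=np.array([.585,.2467,0])
ims=[]
for n in ("side","side"):
    c=cam(n); im=c["image"][:,:,::-1].copy(); ims.append(im)
# outlet: 24mm up-slope from stop face; slope length half =113/cos30
print("diff",cv2.absdiff(ims[0],ims[1])[300:390,110:220].mean())
g=cv2.cvtColor(ims[1],cv2.COLOR_BGR2GRAY)
p=(173,334)
for z in (.12,.125,.13):
    q=plane(c,p,z); print(z,q,"along",(q-c0)[:2]@u[:2],"across",(q-c0)[:2]@[.969,.246])
x0,y0=120,300
cv2.imwrite("pics/side9.png",cv2.resize(ims[1][300:400,110:230],None,fx=6,fy=6,interpolation=cv2.INTER_CUBIC))
cv2.imwrite("pics/side9b.png",ims[1])
E
```

```text
clock: 9.38
position: [0.6001, 0.1898, 0.3225]
orientation: [3.142, 0.001, 0.251]
ft_force: [-0.5, -0.4, -0.7]
width: 0.0855
clock: 10.05
position: [0.6002, 0.1898, 0.3233]
orientation: [3.142, -0.0, 0.251]
ft_force: [0.2, -0.0, 0.2]
width: 0.0855
diff 0.5811447811447812
0.12 [0.56568466 0.33738475 0.12      ] along 0.09262509241054488 across 0.003591881227198522
0.125 [0.56238236 0.34116632 0.125     ] along 0.09710180703793647 across 0.0013222196627420066
0.13 [0.55908006 0.3449479  0.13      ] along 0.10157852166532814 across -0.0009474419017146025
```

View pics/side9.png

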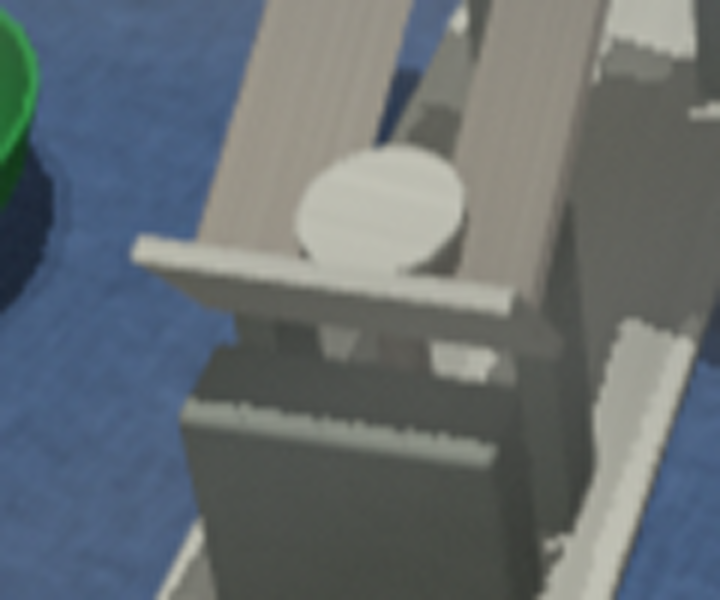

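View pics/side9b.png

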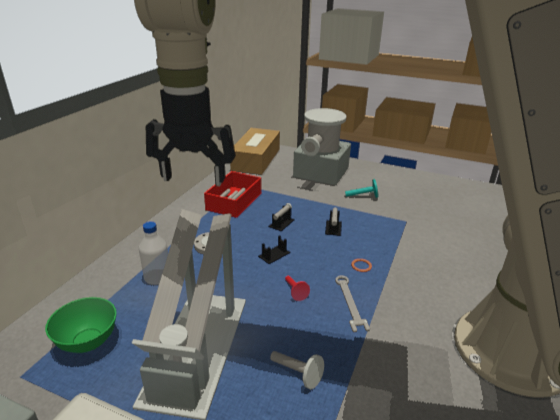

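```bash
python3 -c "
from plant import manip
print(manip.finish_job())"
```

```text
the job is handed in; nothing more can be done
None
```

I picked the grey wide-headed holder off its rest and carried it level, head uphill, to about 57 mm above the chute inlet. There I let go, and it slid down by itself to the stop. I then raised the gripper clear and handed the job in at about 10 s; no verdict is reported.

**What the last checks showed:**
- **Holder:** In the side view its head lies face up against the stop. It is on the slot's middle line to within about 4 mm and 93–97 mm downhill of the chute's middle, where I expected the outlet at about 92 mm. It did not move between two pictures in a row.
- **Other parts:** By eye, the small-headed part and the plain rod lie on their rests as at the start. I did not measure their positions again.
- **Robot:** The gripper stood open and free, with the wrist force near zero.

**What disagreed or was not checked:**
- **Grip width:** With the holder gripped, the fingers read 11–12 mm on a 14 mm stem. The lift showed the holder was held all the same.
- **Heights:** Heights found across the two views came out 1 to 8 mm below the given ones, so I used the given heights.
- **Stem:** The stop plate hides most of the stem, so I judged that it hangs plumb from the head alone.
- **Top view:** The arm blocked the chute's lower end in the top view, so the final position comes from the side view only.

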